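# Hold a plug-in relay over its socket for checking

### The arm

A 7-joint arm with a two-finger parallel gripper is mounted at the origin on the work surface. World frame = base frame: x ahead of the robot, y to its left, z up, the work surface at z = 0. Lengths are in m, angles in rad, forces in N, time in s.
With the tool pointing down it reaches from about 0.4 to 0.75 m from the base axis. Payload 19.5 kg.
Tool frame: the origin (TCP) lies midway between the tips of the shut fingers; the grasp point (between the pads) lies arm.grip_point_offset behind it (arm.grip_point_offset is the distance from the TCP to the grasp point, in m); z points along the fingers, y is the line along which they close (so a half turn about z gives the same grasp; the last joint's range is limited). The gripper opens to 85 mm and grips with 20 to 120 N. Pads are 22 mm wide; open, the fingers measure 114 mm over their backs; the gripper's body (76 mm by 85 mm) begins 54 mm behind the grasp point. The pads swing forward as they close: fully open they stand 13 mm farther back than shut.
Start: joints at [1.109, 0.707, -0.028, 1.485, 0.022, 0.951, -0.075], TCP at [0.234, -0.525, 0.231] pointing down, gripper open.
Joint ranges: [-2.71, 2.71], [-0.32, 2.16], [-1.57, 1.52], [0, 2.45], [-1.46, 4.6], [0, 2.02], [-2.83, 2.83]. Speed limits (rad/s): [1.89, 1.89, 2.57, 2.57, 3.01, 3.01, 3.01].

### API

Orientations are given as a 3x3 rotation matrix whose columns are the frame's x, y, z axes.
In Python, from rig import arm gives the robot as it stands.
- The arm moves only by the tool drive_tool, never from a script. Its argument "series" is one flat list of numbers, 7 for each row, row after row: the finger opening in cm, from 0 to 8.54, then the shift along the tool's x, y, z in cm, then the turn, a rotation vector about the tool's x, y, z in rad. A call has exactly 8 rows; each row shifts and turns the commanded pose from where the row before left it, along the tool's axes as they then stand; what a row does not reach is not made up. A row lasts 1/12 s, in which the tool goes at most 41.7 mm and 7.16 degrees, less where a joint would pass 70% of its speed; a pose out of reach is approached as far as the arm can. A call is refused whole if a number of a shift passes 4.17 or a number of a turn 0.125, either way. A call with a gripper value outside its range is refused whole. The fingers move at their own pace and stop on an object; "squeeze" is the grip in N (left out, the last holds). Time passes only in rows, so rows that do not move let the fingers close, or fill a call up. It gives the time, the measured TCP pose, the force, the opening and the grip force at its end, in the units of the state.
- arm.get_state(): the state, without advancing time (a new reading comes with each control period).
- arm.capture(name): name is "side" or "top" or "wrist"; returns (picture, depth): 384x512x3 uint8, red, green, blue; 384x512 float32, m along the optical axis (not along the pixel's ray), 0 where there is no reading.
- arm.camera_params(name): a dict with "fx", "fy", "cx", "cy" (pixels), "distortion" ([k1, k2, p1, p2, k3] as OpenCV has them; the pictures are not rectified), "xyz" and "rotation" of the camera in the world; the wrist camera has in their place "hand_eye" (4x4, takes a point from camera to tool coordinates, whose origin is the TCP and whose axes are the flange's). Camera axes: x right, y down, z forward; pixel columns grow to the right and rows downward; lengths in m; the calibration is good to about 2 mm. A picture is of the moment at which its call begins: read the wrist's pose just before it. camera_params takes no time and is no camera call.
- arm.sign_off(): hands the job in; it is judged then, once.
The state is a dict: "time_s": time; "joint_pos": joint angles; "qvel": joint speeds; "tau": joint torques, N m; "position": TCP position; "orientation": TCP orientation; "force": force on the tool from outside, world axes, zero at the start; "moment": the same for the moment, N m; "gripper_width": finger opening in m; "grasp_force": force on a finger pad.
Only numpy, scipy, OpenCV 4.12 (cv2) and the standard library are available. Lean on these libraries where they do the work, as an engineer would, in place of code of your own. Each camera call takes 0.05 s, during which the arm holds its last target. There are 200 camera calls.

### The job

Pick the orange-capped relay out of the blue tray, carry it over the wiring ducts of the control panel and hold it about 1 cm above the orange-marked socket: level, centred, its long side along the socket's long side (either way round), blades just clear of the slots so that I can check them before it is plugged in. Do not let the relay touch the panel or anything mounted on it, and leave the green relay, the screwdriver and the reel where they are. Finish still holding the relay there, motionless: do not plug it in, put it down or let go.

Things in the scene. Friction and masses are not known exactly. Their poses are not given: they have to be found in the camera images.
- relay_orange: Plug-in relay standing loose in the blue tray: white box with orange cap, 46 mm along its x (long side), 34 mm along its y, 64 mm tall (plus a 1.5 mm black tab on top). Lowest 6 mm: brass blades; 6 to 10 mm: black collar 47 x 35 mm. Origin: centre of the underside at the blade tips, z up. 0.08 to 0.17 kg. Grip from above across the 34 mm (its y), pads 30 to 60 mm above the blade tips.
- relay_green: Same relay with a green cap, standing in the same tray about 90 mm or more from the orange one, centre to centre; stays where it is. Origin at the blade tips, as above.
- tray: Fixed blue open tray, 180 mm (its x) by 260 mm (its y), walls 5 mm thick and 32 mm high over the bench, floor 5 mm thick. Origin: centre of its underside, on the bench. The relays stand on its floor.
- panel: Fixed steel mounting plate on the bench, 300 mm (its x) by 360 mm (its y), edged by grey wiring ducts 30 mm wide, tops 63 mm above the bench (43 mm on its +x edge). A rail runs along its y through the centre; two sockets and the contactor sit on it 90 mm apart in any order. A black terminal strip 31 mm high lies 85 mm to the -x side of the rail. Origin: centre of underside.
- socket_orange: Target: fixed black relay socket with orange ends on its top, 78 mm along its x (long side), 40 mm along its y, 28 mm tall, on the rail. Eight blade slots lie around the centre of its top. Origin: centre of its underside, 11 mm above the bench; z up.
- socket_orange_top (a point): Centre of the flat top of the orange socket, between the slots, 39 mm above the bench: the relay's centre goes straight above it; axes as the socket's (x along its long side).
- socket_green: Same socket with green ends: not the target. Origin: centre of its underside.
- contactor: Fixed black and grey contactor on the same rail, 80 mm (its x) by 46 mm (its y), top 98 mm above the bench. Origin: centre of its underside, 11 mm above the bench.
- screwdriver: Loose red-handled screwdriver, 190 mm long, lying on the bench beyond the tray; stays where it is.
- reel: Loose steel wire reel, 56 mm across, 38 mm tall, standing on the bench beyond the tray and the panel; stays where it is. Origin: centre of its underside.
Not all that is in view belongs to the job. Leave any pink look-alike of the relay_orange alone.

How it is judged:
On the way:
1. the orange relay is lifted clear out of the tray (height (world z) of relay_orange above 0.055 m and contact force between relay_orange and the fingers above 1 N), for 0.2 s.
At the end, for the whole second after the job is handed in: Orange relay held still in the fingers, blade tips 3-18 mm above the orange socket top, centred within 7 mm, parallel within 0.12 rad, upright within 0.1 rad, touching nothing on the panel; green relay (upright), screwdriver and reel within 30 mm of their starts (z of relay_orange in the frame of socket_orange_top between 0.003 and 0.018 m and horizontal distance between relay_orange and socket_orange_top below 0.007 m and angle between the x axis of relay_orange and the x axis of socket_orange, either way round below 0.12 rad and angle between relay_orange's own z axis and vertical below 0.1 rad and contact force between relay_orange and the fingers above 1 N and linear speed of relay_orange below 0.02 m/s and contact force between relay_orange and panel below 0.2 N and contact force between relay_orange and socket_orange below 0.2 N and contact force between relay_orange and socket_green below 0.2 N and contact force between relay_orange and contactor below 0.2 N and distance of each of relay_green, screwdriver, reel from where it was at the start of the episode below 0.03 m and angle between relay_green's own z axis and vertical below 0.3 rad); the arm keeps its last pose, push and grip.
It fails at once if the relay touches the panel, its ducts, a socket or the contactor (contact force between relay_orange and panel above 0.5 N or contact force between relay_orange and socket_orange above 0.5 N or contact force between relay_orange and socket_green above 0.5 N or contact force between relay_orange and contactor above 0.5 N).
It fails at once if the green relay is moved by more than 30 mm (distance of relay_green from where it was at the start of the episode above 0.03 m).
It fails at once if the screwdriver is moved by more than 30 mm (distance of screwdriver from where it was at the start of the episode above 0.03 m).
It fails at once if the reel is moved by more than 30 mm (distance of reel from where it was at the start of the episode above 0.03 m).
It fails at once if the green relay is knocked over (angle between relay_green's own z axis and vertical above 0.3 rad).
It also fails if it takes over 40 s, if anything falls off the work surface, if the arm or the gripper's body presses on something with over 40 N, if the wrist force passes 120 N, or if a joint passes its speed limit or range.

## Working session

There is one attempt and no reset: what is moved stays moved. The work goes in short steps, Python scripts to look and compute and a tool call to move; the robot and the scene stay as the last step left them, time stands still between calls to the robot, and variables do not carry over. Pictures are saved under pics/ and viewed, at most 10 in all, crops included, and the job is handed in when it is done.

Besides the shell and the picture viewer there is one more tool, called after "Call:" as name(argument=value, ...) on one line, values as JSON. drive_tool: Moves the arm, as the interface text tells. Its arguments: {"type":"object","properties":{"series":{"type":"array"},"squeeze":{"type":"number"}},"required":["series"]}

```bash
mkdir -p pics; cat > h.py <<'E'
import numpy as np, cv2
from rig import arm
def cap(n):
    s=arm.get_state(); p=arm.camera_params(n); im,d=arm.capture(n)
    if n=="wrist":
        T=np.eye(4);T[:3,:3]=np.array(s["orientation"]);T[:3,3]=s["position"];T=T@np.array(p["hand_eye"])
    else:
        T=np.eye(4);T[:3,:3]=np.array(p["rotation"]);T[:3,3]=p["xyz"]
    K=np.array([[p["fx"],0,p["cx"]],[0,p["fy"],p["cy"]],[0,0,1.]])
    return im,d,K,np.array(p["distortion"],float),T
def cloud(d,K,D,T):
    h,w=d.shape;u,v=np.meshgrid(np.arange(w),np.arange(h))
    r=cv2.undistortPointsIter(np.stack([u,v],-1).reshape(-1,1,2).astype(float),K,D,None,None,(3,30,1e-9)).reshape(h,w,2) if hasattr(cv2,'undistortPointsIter') else cv2.undistortPoints(np.stack([u,v],-1).reshape(-1,1,2).astype(float),K,D).reshape(h,w,2)
    P=np.dstack([r*d[...,None],d]); W=P@T[:3,:3].T+T[:3,3]; W[d<=0]=np.nan
    return W
E
python3 - <<'E'
from h import *
out=[]
for n in("top","side"):
    im,d,K,D,T=cap(n);np.savez("d_"+n,im=im,d=d,K=K,D=D,T=T);cv2.imwrite(f"pics/{n}0.png",im[...,::-1])
    print(n,T.round(3).tolist(),K[0,0],D)
s=arm.get_state();print({k:np.round(v,3).tolist() for k,v in s.items()},arm.grip_point_offset, np.array(arm.camera_params("wrist")["hand_eye"]).round(3).tolist())
E
```

```text
top [[0.024, -0.982, 0.187, 0.367], [-1.0, -0.023, 0.01, 0.107], [-0.006, -0.187, -0.982, 1.057], [0.0, 0.0, 0.0, 1.0]] 407.3851192732327 [-0.01136551  0.          0.          0.          0.        ]
side [[-0.996, -0.07, 0.049, 0.516], [-0.085, 0.75, -0.656, 0.666], [0.009, -0.658, -0.753, 0.689], [0.0, 0.0, 0.0, 1.0]] 347.1942397294629 [-0.01691469  0.          0.          0.          0.        ]
{'time_s': 0.1, 'joint_pos': [1.109, 0.707, -0.028, 1.485, 0.022, 0.951, -0.075], 'qvel': [0.001, -0.002, -0.001, 0.001, -0.002, -0.001, -0.001], 'tau': [0.002, -88.429, 1.236, -23.645, 0.017, 0.005, -0.0], 'position': [0.234, -0.525, 0.231], 'orientation': [[0.913, 0.408, -0.0], [0.408, -0.913, 0.001], [-0.0, -0.001, -1.0]], 'force': [-0.18, 0.302, -0.824], 'moment': [-0.029, -0.008, -0.04], 'grasp_force': 0.0, 'gripper_width': 0.085} 0.0187 [[0.001, -0.951, -0.309, 0.079], [1.0, 0.001, 0.001, -0.001], [-0.0, -0.309, 0.951, -0.142], [0.0, 0.0, 0.0, 1.0]]
```

View pics/top0.png

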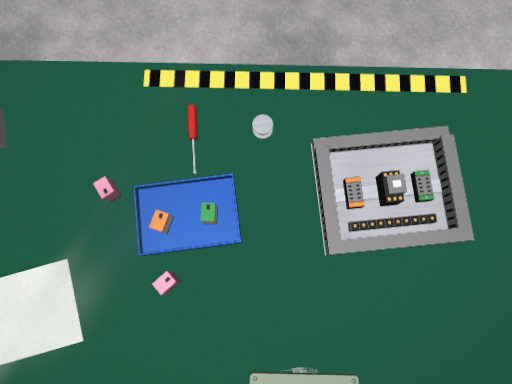

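View pics/side0.png

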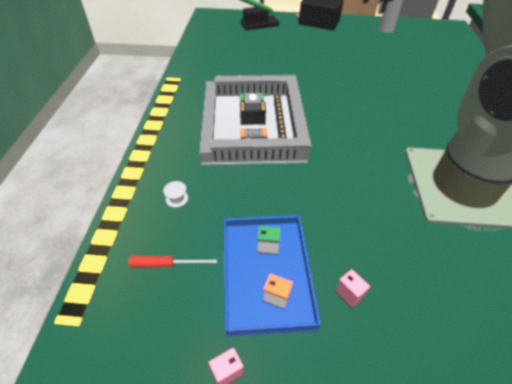

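Top view: the candidates for the relay are the orange cap at (160,221), pink look-alikes at (106,188) and (165,283), and the green cap at (208,212). I choose (160,221), the orange one in the tray. The target socket with orange ends is at (355,192), the contactor at (394,186) and the green socket at (424,185). The side view agrees: relay at (278,290), socket at (253,132).

```bash
python3 - <<'E'
from h import *
from scipy import ndimage
for n in("top","side"):
    z=np.load(f"d_{n}.npz");im,d=z["im"],z["d"];W=cloud(d,z["K"],z["D"],z["T"])
    hsv=cv2.cvtColor(im,cv2.COLOR_RGB2HSV);H,S,V=cv2.split(hsv)
    m=(H>=6)&(H<=18)&(S>150)&(V>90)
    def blob(m,lo,hi,name):
        mm=m&(W[...,2]>lo)&(W[...,2]<hi)
        l,k=ndimage.label(mm,np.ones((3,3)))
        for i in range(1,k+1):
            q=l==i
            if q.sum()<12: continue
            P=W[q]; v,u=np.nonzero(q)
            r=cv2.minAreaRect((P[:,:2]*1000).astype(np.float32))
            print(n,name,q.sum(),"px",u.mean().round(),v.mean().round(),"mean",P.mean(0).round(4),"z",np.percentile(P[:,2],[5,50,95]).round(4),"rect",np.round(r[0],1),np.round(r[1],1),round(r[2],1))
    blob(m,.06,.09,"cap"); blob(m,.03,.05,"sock")
    g=(H>=45)&(H<=75)&(S>120)&(V>100); blob(g,.06,.09,"gcap"); blob(g,.03,.05,"gsock")
    p=(W[...,2]>.058)&(W[...,2]<.068)&(S<60); P=W[p&(np.abs(W[...,1]+.25)<.35)];
z=np.load("d_top.npz");im=z["im"][...,::-1]
a=cv2.resize(im[180:260,125:245],None,fx=5,fy=5,interpolation=2);b=cv2.resize(im[165:225,335:445],(600,327),interpolation=2)
cv2.imwrite("pics/crop1.png",np.vstack([cv2.resize(a,(480,320)),cv2.resize(b,(480,262))]))
E
```

```text
top cap 201 px 159.0 221.0 mean [0.4896 0.362  0.0669] z [0.0639 0.0669 0.0699] rect [490.9 362.6] [30.6 42.3] 73.0
top sock 51 px 352.0 180.0 mean [ 0.6115 -0.118   0.0386] z [0.0359 0.0384 0.0414] rect [ 611.4 -118. ] [ 9.9 37.4] 7.9
top sock 65 px 356.0 204.0 mean [ 0.5475 -0.1264  0.0378] z [0.0336 0.0379 0.0411] rect [ 548.2 -126.3] [11.9 37.6] 8.1
top gcap 223 px 208.0 212.0 mean [0.5144 0.2444 0.0671] z [0.0644 0.0671 0.07  ] rect [515.9 244.6] [43.7 33. ] 0.0
top gsock 19 px 426.0 172.0 mean [ 0.6353 -0.3075  0.0384] z [0.0353 0.0386 0.0418] rect [ 635.  -307.5] [ 8.2 12.9] 6.5
top gsock 20 px 418.0 173.0 mean [ 0.6323 -0.2864  0.0389] z [0.0362 0.0388 0.0419] rect [ 632.1 -286.6] [ 7.8 16.9] 3.7
top gsock 52 px 426.0 197.0 mean [ 0.5699 -0.3038  0.0384] z [0.0359 0.0385 0.0406] rect [ 570.1 -304.2] [10.8 34.5] 4.2
side gcap 233 px 269.0 234.0 mean [0.5138 0.2436 0.069 ] z [0.0673 0.069  0.0706] rect [514.5 243.5] [34. 41.] 89.5
```

View pics/crop1.png

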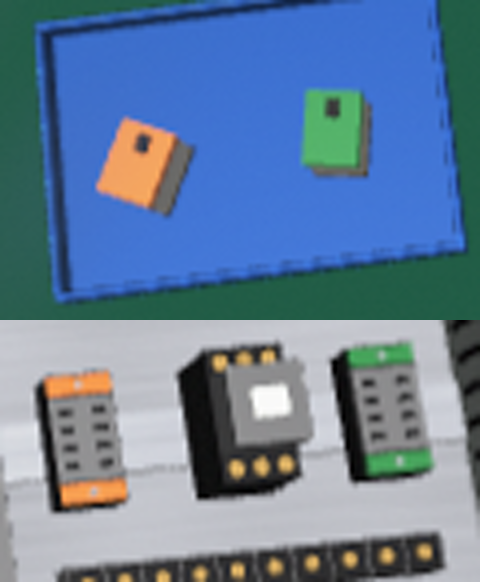

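The crop confirms the choice: orange relay in the tray on the left, its long side about -17° to -20° from world x. The socket with orange ends is the left one on the rail, at about 7.5°. Next I plan the hover.

```bash
cat > plan.py <<'E'
import sys
from h import *
from scipy.spatial.transform import Rotation as Rt
def pose():
    s=arm.get_state(); return np.array(s["position"]),np.array(s["orientation"]),s
def Rd(yaw): c,s=np.cos(yaw),np.sin(yaw); return np.array([[c,s,0],[s,-c,0],[0,0,-1.]])
# args: x y z yaw_deg nrows open_cm ; polar path with smooth ends
def plan(x,y,z,yaw,n,op,turn=None):
    p,R,s=pose(); y0=np.arctan2(R[1,0],R[0,0]); dy=np.deg2rad(yaw)-y0
    if turn is None: dy=(dy+np.pi)%(2*np.pi)-np.pi
    r0,b0=np.hypot(*p[:2]),np.arctan2(p[1],p[0]); r1,b1=np.hypot(x,y),np.arctan2(y,x); z0=p[2]
    pad=(-n)%8; rows=[]
    R0=R
    for k in range(1,n+1):
        t=k/n; t=np.clip((t*(1+1/n*2)-1/n),0,1) if n>8 else t
        r=r0+(r1-r0)*t;b=b0+(b1-b0)*t;q=np.array([r*np.cos(b),r*np.sin(b),z0+(z-z0)*t])
        Rq=Rd(y0+dy*t) 
        sh=np.round(R.T@(q-p)*100,2); w=np.round(Rt.from_matrix(R.T@Rq).as_rotvec(),3)
        rows.append([op,*sh,*w]); p=p+R@sh/100; R=R@Rt.from_rotvec(w).as_matrix()
    rows+= [[op]+[0]*6]*pad
    a=np.array(rows)+0.
    print("max",abs(a).max(0),"end",p.round(4))
    for i in range(0,len(a),8): print("["+", ".join(",".join(f"{v:g}" for v in r) for r in a[i:i+8])+"]")
if __name__=="__main__":
    a=list(map(float,sys.argv[1:])); plan(*a[:4],int(a[4]),*a[5:])
E
python3 plan.py 0.491 0.362 0.2 163 32 8.5
```

```text
max [8.50e+00 3.43e+00 2.10e+00 1.10e-01 1.00e-03 0.00e+00 8.10e-02] end [0.491 0.362 0.2  ]
[8.5,0.2,0.01,0.01,-0.001,0,-0.005, 8.5,3.41,0.02,0.1,0,0,-0.08, 8.5,3.43,0.09,0.1,0,0,-0.081, 8.5,3.42,0.16,0.1,0,0,-0.08, 8.5,3.43,0.24,0.11,0,0,-0.081, 8.5,3.42,0.31,0.1,0,0,-0.08, 8.5,3.43,0.39,0.1,0,0,-0.081, 8.5,3.43,0.45,0.1,0,0,-0.08]
[8.5,3.42,0.53,0.11,0,0,-0.081, 8.5,3.42,0.61,0.1,0,0,-0.08, 8.5,3.41,0.67,0.1,0,0,-0.081, 8.5,3.4,0.75,0.1,0,0,-0.08, 8.5,3.39,0.83,0.11,0,0,-0.081, 8.5,3.38,0.89,0.1,0,0,-0.08, 8.5,3.37,0.97,0.1,0,0,-0.081, 8.5,3.35,1.05,0.1,0,0,-0.081]
[8.5,3.34,1.12,0.11,0,0,-0.08, 8.5,3.32,1.19,0.1,0,0,-0.081, 8.5,3.29,1.26,0.1,0,0,-0.08, 8.5,3.28,1.33,0.1,0,0,-0.081, 8.5,3.26,1.41,0.11,0,0,-0.08, 8.5,3.23,1.48,0.1,0,0,-0.081, 8.5,3.2,1.54,0.1,0,0,-0.08, 8.5,3.18,1.62,0.1,0,0,-0.081]
[8.5,3.15,1.69,0.11,0,0,-0.08, 8.5,3.12,1.76,0.1,0,0,-0.081, 8.5,3.09,1.83,0.1,0,0,-0.08, 8.5,3.05,1.89,0.1,0,0,-0.081, 8.5,3.02,1.97,0.11,0,0,-0.08, 8.5,2.98,2.03,0.1,0,0,-0.081, 8.5,2.95,2.1,0.1,0,0,-0.08, 8.5,0.17,0.13,0.01,0,0,-0.005]
```

Call:
drive_tool(series=[8.5, 0.2, 0, 0, 0, 0, -0.005, 8.5, 3.4, 0, 0.1, 0, 0, -0.08, 8.5, 3.4, 0.1, 0.1, 0, 0, -0.08, 8.5, 3.4, 0.2, 0.1, 0, 0, -0.08, 8.5, 3.4, 0.2, 0.1, 0, 0, -0.08, 8.5, 3.4, 0.3, 0.1, 0, 0, -0.08, 8.5, 3.4, 0.4, 0.1, 0, 0, -0.08, 8.5, 3.4, 0.5, 0.1, 0, 0, -0.08], squeeze=40)

```text
time_s: 0.77
position: [0.4341, -0.3901, 0.2241]
orientation: [[0.55, 0.835, -0.0], [0.835, -0.55, 0.0], [0.0, -0.0, -1.0]]
force: [0.6, -0.1, -0.1]
gripper_width: 0.0848
grasp_force: 0.0
```

Call:
drive_tool(series=[8.5, 3.4, 0.5, 0.1, 0, 0, -0.08, 8.5, 3.4, 0.6, 0.1, 0, 0, -0.08, 8.5, 3.4, 0.7, 0.1, 0, 0, -0.08, 8.5, 3.4, 0.75, 0.1, 0, 0, -0.08, 8.5, 3.4, 0.8, 0.1, 0, 0, -0.08, 8.5, 3.4, 0.9, 0.1, 0, 0, -0.08, 8.5, 3.4, 1, 0.1, 0, 0, -0.08, 8.5, 3.35, 1.05, 0.1, 0, 0, -0.08])

```text
time_s: 1.43
position: [0.5738, -0.1513, 0.216]
orientation: [[-0.058, 0.998, -0.0], [0.998, 0.058, 0.0], [0.0, -0.0, -1.0]]
force: [-0.4, -0.5, 0.2]
gripper_width: 0.0847
grasp_force: 0.0
```

Call:
drive_tool(series=[8.5, 3.3, 1.1, 0.1, 0, 0, -0.08, 8.5, 3.3, 1.2, 0.1, 0, 0, -0.08, 8.5, 3.3, 1.3, 0.1, 0, 0, -0.08, 8.5, 3.3, 1.3, 0.1, 0, 0, -0.08, 8.5, 3.3, 1.4, 0.1, 0, 0, -0.08, 8.5, 3.2, 1.5, 0.1, 0, 0, -0.08, 8.5, 3.2, 1.5, 0.1, 0, 0, -0.08, 8.5, 3.2, 1.6, 0.1, 0, 0, -0.08])

```text
time_s: 2.1
position: [0.5899, 0.1286, 0.2081]
orientation: [[-0.643, 0.766, -0.0], [0.766, 0.643, 0.0], [0.0, -0.0, -1.0]]
force: [1.2, 0.9, 0.6]
gripper_width: 0.0849
grasp_force: 0.0
```

Call:
drive_tool(series=[8.5, 3.15, 1.7, 0.1, 0, 0, -0.08, 8.5, 3.1, 1.8, 0.1, 0, 0, -0.08, 8.5, 3.1, 1.8, 0.1, 0, 0, -0.08, 8.5, 3, 1.9, 0.1, 0, 0, -0.08, 8.5, 3, 2, 0.1, 0, 0, -0.08, 8.5, 3, 2, 0.1, 0, 0, -0.08, 8.5, 3, 2.1, 0.1, 0, 0, -0.08, 8.5, 0, 0, 0, 0, 0, 0])

```text
time_s: 2.77
position: [0.493, 0.3655, 0.2012]
orientation: [[-0.954, 0.299, -0.003], [0.299, 0.954, 0.003], [0.004, 0.002, -1.0]]
force: [-0.8, 0.4, 0.7]
gripper_width: 0.0852
grasp_force: 0.0
```

```bash
cat > look.py <<'E'
from h import *
from scipy import ndimage
import sys
def look(tag,lo,hi,tagmin=60):
    im,d,K,D,T=cap("wrist");cv2.imwrite(f"pics/w{tag}.png",im[...,::-1]);W=cloud(d,K,D,T)
    H,S,V=cv2.split(cv2.cvtColor(im,cv2.COLOR_RGB2HSV))
    m=(H>=6)&(H<=18)&(S>150)&(V>90)&(W[...,2]>lo)&(W[...,2]<hi)
    l,k=ndimage.label(m,np.ones((3,3)))
    for i in range(1,k+1):
        q=l==i
        if q.sum()<tagmin: continue
        P=W[q];v,u=np.nonzero(q);r=cv2.minAreaRect((P[:,:2]*1000).astype(np.float32))
        print(q.sum(),"px",u.mean().round(),v.mean().round(),"z",np.percentile(P[:,2],[5,50,95]).round(4),"rect",np.round(r[0],1),np.round(r[1],1),round(r[2],1))
    s=arm.get_state();R=np.array(s["orientation"]);print("t",s["time_s"],np.round(s["position"],4),"yaw",np.rad2deg(np.arctan2(R[1,0],R[0,0])).round(2),"tilt",R[:2,2].round(4),np.round(s["force"],2),s["gripper_width"],s["grasp_force"],"q7",s["joint_pos"][6])
if __name__=="__main__": look(sys.argv[1],float(sys.argv[2]),float(sys.argv[3]))
E
python3 look.py 1 .062 .08
```

```text
65 px 249.0 156.0 z [0.0625 0.0645 0.0684] rect [468.4 369.8] [30.7  0.7] 72.9
61 px 250.0 198.0 z [0.067  0.0698 0.0715] rect [503.  359.2] [ 8.  13.6] 72.1
t 2.8167 [0.4954 0.3623 0.2011] yaw 162.23 tilt [-0.0015  0.0013] [ 0.27 -0.6   0.3 ] 0.08490850095455925 0.0 q7 0.20134132265714771
```

View pics/w1.png

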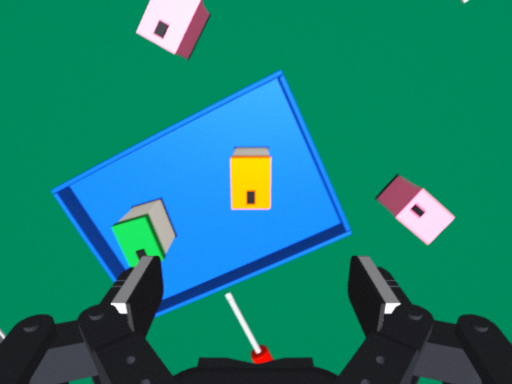

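Wrist view: the orange cap is at (251,180), well between the fingers and almost square to them. Green is at (140,235), pinks at (175,25) and (420,210). The cap looks yellow here because of the exposure, so I widen the hue range.

```bash
sed -i 's/(H<=18)&(S>150)&(V>90)/(H<=28)\&(S>120)\&(V>90)/' look.py; python3 look.py 2 .064 .08; python3 look.py 3 .064 .08
```

```text
1882 px 253.0 177.0 z [0.0661 0.0673 0.0687] rect [490.2 363.2] [32.8 46.1] 73.0
t 2.8667 [0.4971 0.3601 0.2011] yaw 161.97 tilt [-0.0006  0.    ] [ 0.66 -1.83 -0.25] 0.0847407298709612 0.0 q7 0.20112939177143052
1897 px 255.0 174.0 z [0.0662 0.0674 0.0687] rect [490.4 363.2] [32.8 46.5] 73.0
t 2.9167 [0.4981 0.3589 0.2012] yaw 161.83 tilt [ 0.     -0.0005] [-0.25 -0.93 -0.37] 0.08496174369386533 0.0 q7 0.20110515774207172
```

```bash
python3 plan.py 0.4904 0.3632 0.032 163 16 8.5
```

```text
max [8.50e+00 7.00e-02 2.00e-02 1.19e+00 0.00e+00 0.00e+00 2.00e-03] end [0.4904 0.3632 0.032 ]
[8.5,0.01,0,0.13,0,0,0, 8.5,0.06,0.01,1.19,0,0,-0.002, 8.5,0.06,0.02,1.19,0,0,-0.001, 8.5,0.06,0.01,1.19,0,0,-0.001, 8.5,0.06,0.01,1.19,0,0,-0.002, 8.5,0.06,0.02,1.19,0,0,-0.001, 8.5,0.06,0.01,1.19,0,0,-0.002, 8.5,0.07,0.01,1.19,0,0,-0.001]
[8.5,0.06,0.01,1.19,0,0,-0.002, 8.5,0.06,0.02,1.19,0,0,-0.001, 8.5,0.06,0.01,1.19,0,0,-0.001, 8.5,0.06,0.01,1.19,0,0,-0.002, 8.5,0.06,0.02,1.19,0,0,-0.001, 8.5,0.06,0.01,1.19,0,0,-0.002, 8.5,0.06,0.01,1.19,0,0,-0.001, 8.5,0.01,0,0.13,0,0,0]
```

Call:
drive_tool(series=[8.5, 0.4, 0.1, 0.3, 0, 0, -0.01, 8.5, 0.4, 0.1, 1, 0, 0, -0.01, 8.5, 0, 0, 1.5, 0, 0, 0, 8.5, 0, 0, 1.5, 0, 0, 0, 8.5, 0, 0, 1.5, 0, 0, 0, 8.5, 0, 0, 1, 0, 0, 0, 8.5, 0, 0, 0, 0, 0, 0, 8.5, 0, 0, 0, 0, 0, 0])

```text
time_s: 3.58
position: [0.4912, 0.3631, 0.1334]
orientation: [[-0.956, 0.293, -0.0], [0.293, 0.956, -0.0], [0.0, -0.0, -1.0]]
force: [-1.5, 0.1, 0.4]
gripper_width: 0.0852
grasp_force: 0.0
```

```bash
python3 look.py 4 .064 .08; python3 plan.py 0.4904 0.3632 0.032 163 8 8.5
```

```text
3083 px 255.0 208.0 z [0.0662 0.0673 0.0684] rect [490.3 363.8] [33.9 46.7] 73.0
t 3.6333 [0.4913 0.3634 0.134 ] yaw 162.97 tilt [0.0004 0.0006] [ 0.43 -0.37  0.12] 0.08486604989039849 0.0 q7 0.1531436505122518
max [8.50e+00 1.00e-02 1.00e-02 1.28e+00 1.00e-03 0.00e+00 1.00e-03] end [0.4905 0.3632 0.032 ]
[8.5,0.01,-0.01,1.27,0.001,0,0, 8.5,0.01,0,1.28,0,0,0, 8.5,0.01,-0.01,1.27,0,0,0, 8.5,0.01,0,1.28,0,0,0, 8.5,0.01,-0.01,1.27,0,0,0, 8.5,0.01,0,1.28,0,0,0, 8.5,0.01,-0.01,1.27,0,0,0, 8.5,0.01,0,1.28,0,0,-0.001]
```

Measurements agree to within 1 mm, so I descend 10.2 cm and then close.

Call:
drive_tool(series=[8.5, 0.1, 0, 1.5, 0, 0, 0, 8.5, 0, 0, 2, 0, 0, 0, 8.5, 0, 0, 2, 0, 0, 0, 8.5, 0, 0, 1.9, 0, 0, 0, 8.5, 0, 0, 1.5, 0, 0, 0, 8.5, 0, 0, 0.8, 0, 0, 0, 8.5, 0, 0, 0.5, 0, 0, 0, 8.5, 0, 0, 0, 0, 0, 0])

```text
time_s: 4.3
position: [0.4901, 0.3638, 0.0314]
orientation: [[-0.956, 0.293, 0.0], [0.293, 0.956, 0.0], [0.0, 0.0, -1.0]]
force: [-0.5, -0.2, -0.0]
gripper_width: 0.085
grasp_force: 0.0
```

Call:
drive_tool(series=[8.5, 0, 0, 0, 0, 0, 0, 6, 0, 0, 0, 0, 0, 0, 4.5, 0, 0, 0, 0, 0, 0, 3, 0, 0, 0, 0, 0, 0, 3, 0, 0, 0, 0, 0, 0, 2.5, 0, 0, 0, 0, 0, 0, 2.5, 0, 0, 0, 0, 0, 0, 2.5, 0, 0, 0, 0, 0, 0], squeeze=50)

```text
time_s: 4.97
position: [0.4902, 0.3638, 0.0317]
orientation: [[-0.956, 0.293, 0.0], [0.293, 0.956, 0.0], [-0.0, 0.0, -1.0]]
force: [-0.9, -1.7, 6.0]
gripper_width: 0.034
grasp_force: 49.3
```

Call:
drive_tool(series=[2, 0, 0, -0.3, 0, 0, 0, 2, 0, 0, -1, 0, 0, 0, 2, 0, 0, -1.7, 0, 0, 0, 2, 0, 0, -2, 0, 0, 0, 2, 0, 0, -2, 0, 0, 0, 2, 0, 0, -2, 0, 0, 0, 2, 0, 0, -2, 0, 0, 0, 2, 0, 0, -1, 0, 0, 0])

```text
time_s: 5.63
position: [0.4904, 0.3642, 0.1543]
orientation: [[-0.956, 0.292, 0.002], [0.292, 0.956, 0.002], [-0.001, 0.002, -1.0]]
force: [-0.1, 0.1, -1.0]
gripper_width: 0.0341
grasp_force: 49.9
```

```bash
python3 look.py 5 .1 .3; python3 plan.py 0.56 -0.05 0.20 187 24 2; cat > pics/side.py <<'E'
E
python3 - <<'E'
from h import *
im,d,K,D,T=cap("side");cv2.imwrite("pics/side1.png",im[...,::-1])
E
```

```text
9483 px 255.0 294.0 z [0.1847 0.1897 0.1908] rect [490.7 364.8] [41.5 48.5] 72.6
t 5.6833 [0.4907 0.3645 0.1549] yaw 162.99 tilt [0.0028 0.0027] [ 1.07 -0.2   1.94] 0.033844045931597476 49.8586767911911 q7 0.16470854418143382
max [2.    1.46  1.91  0.21  0.003 0.002 0.019] end [ 0.56 -0.05  0.2 ]
[2,-0.11,-0.11,-0.02,0.003,0.002,-0.001, 2,-1.46,-1.39,-0.2,0,0,-0.019, 2,-1.37,-1.47,-0.2,0,0,-0.019, 2,-1.3,-1.53,-0.21,0,0,-0.019, 2,-1.2,-1.58,-0.2,0,0,-0.019, 2,-1.12,-1.65,-0.21,0,0,-0.019, 2,-1.02,-1.69,-0.2,0,0,-0.019, 2,-0.94,-1.74,-0.21,0,0,-0.019]
[2,-0.83,-1.78,-0.2,0,0,-0.019, 2,-0.74,-1.81,-0.2,0,0,-0.019, 2,-0.65,-1.84,-0.21,0,0,-0.019, 2,-0.54,-1.87,-0.2,0,0,-0.019, 2,-0.44,-1.89,-0.21,0,0,-0.018, 2,-0.35,-1.89,-0.2,0,0,-0.019, 2,-0.24,-1.91,-0.21,0,0,-0.019, 2,-0.14,-1.91,-0.2,0,0,-0.019]
[2,-0.05,-1.91,-0.2,0,0,-0.019, 2,0.06,-1.9,-0.21,0,0,-0.019, 2,0.15,-1.88,-0.2,0,0,-0.019, 2,0.25,-1.87,-0.21,0,0,-0.019, 2,0.35,-1.85,-0.2,0,0,-0.019, 2,0.45,-1.82,-0.21,0,0,-0.019, 2,0.53,-1.78,-0.2,0,0,-0.019, 2,0.05,-0.14,-0.02,0,0,-0.001]
```

View pics/w5.png

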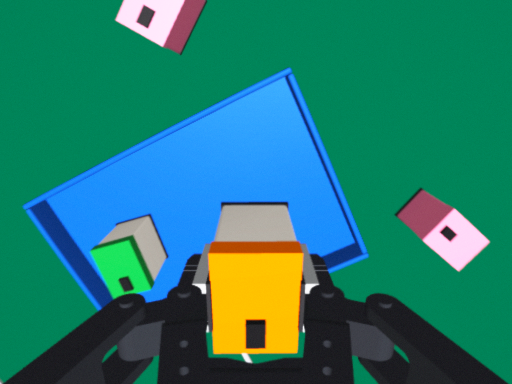

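The relay is gripped and upright, cap at (255,294). Green is untouched at (125,260). Next I carry it to a viewing point just beyond the socket (world +x) so that the wrist camera sees the socket.

```bash
python3 plan.py 0.64 -0.122 0.19 187.5 32 2; python3 -c "
from rig import arm
print(arm.get_state()['joint_pos'])"
```

```text
max [2.00e+00 1.42e+00 1.78e+00 1.30e-01 2.00e-03 1.00e-03 1.50e-02] end [ 0.64  -0.122  0.19 ]
[2,-0.08,-0.05,-0.01,0.002,0.001,-0.001, 2,-1.42,-0.91,-0.12,0,0,-0.014, 2,-1.38,-0.97,-0.12,0,0,-0.014, 2,-1.34,-1.04,-0.12,0,0,-0.014, 2,-1.31,-1.08,-0.13,0,0,-0.015, 2,-1.25,-1.15,-0.12,0,0,-0.014, 2,-1.21,-1.2,-0.12,0,0,-0.014, 2,-1.16,-1.25,-0.13,0,0,-0.014]
[2,-1.11,-1.3,-0.12,0,0,-0.014, 2,-1.06,-1.35,-0.12,0,0,-0.015, 2,-1.01,-1.39,-0.12,0,0,-0.014, 2,-0.94,-1.44,-0.13,0,0,-0.014, 2,-0.89,-1.48,-0.12,0,0,-0.014, 2,-0.82,-1.52,-0.12,0,0,-0.015, 2,-0.76,-1.56,-0.12,0,0,-0.014, 2,-0.7,-1.59,-0.13,0,0,-0.014]
[2,-0.63,-1.62,-0.12,0,0,-0.014, 2,-0.57,-1.65,-0.12,0,0,-0.014, 2,-0.5,-1.67,-0.13,0,0,-0.015, 2,-0.42,-1.7,-0.12,0,0,-0.014, 2,-0.36,-1.72,-0.12,0,0,-0.014, 2,-0.29,-1.73,-0.12,0,0,-0.014, 2,-0.21,-1.75,-0.13,0,0,-0.014, 2,-0.14,-1.76,-0.12,0,0,-0.015]
[2,-0.07,-1.77,-0.12,0,0,-0.014, 2,0.01,-1.77,-0.13,0,0,-0.014, 2,0.08,-1.78,-0.12,0,0,-0.014, 2,0.16,-1.77,-0.12,0,0,-0.014, 2,0.23,-1.77,-0.13,0,0,-0.015, 2,0.31,-1.76,-0.12,0,0,-0.014, 2,0.38,-1.76,-0.12,0,0,-0.014, 2,0.02,-0.1,-0.01,0,0,-0.001]
[-0.44699977  0.89361838 -0.52899246  1.43549521  0.50607894  0.94701914
  0.16373903]
```

Call:
drive_tool(series=[2, -0.1, -0.05, 0, 0, 0, 0, 2, -1.4, -0.9, -0.12, 0, 0, -0.014, 2, -1.4, -1, -0.12, 0, 0, -0.014, 2, -1.35, -1, -0.12, 0, 0, -0.014, 2, -1.3, -1.1, -0.12, 0, 0, -0.015, 2, -1.25, -1.15, -0.12, 0, 0, -0.014, 2, -1.2, -1.2, -0.12, 0, 0, -0.014, 2, -1.15, -1.25, -0.12, 0, 0, -0.014])

```text
time_s: 6.4
position: [0.5595, 0.2654, 0.1583]
orientation: [[-0.981, 0.196, -0.002], [0.196, 0.981, -0.001], [0.002, -0.001, -1.0]]
force: [-0.1, 0.2, -1.0]
gripper_width: 0.0341
grasp_force: 49.9
```

Call:
drive_tool(series=[2, -1.1, -1.3, -0.12, 0, 0, -0.014, 2, -1.05, -1.35, -0.12, 0, 0, -0.015, 2, -1, -1.4, -0.12, 0, 0, -0.014, 2, -0.95, -1.45, -0.12, 0, 0, -0.014, 2, -0.9, -1.5, -0.12, 0, 0, -0.014, 2, -0.8, -1.5, -0.12, 0, 0, -0.015, 2, -0.75, -1.55, -0.12, 0, 0, -0.014, 2, -0.7, -1.6, -0.12, 0, 0, -0.014])

```text
time_s: 7.07
position: [0.614, 0.1392, 0.1679]
orientation: [[-0.997, 0.083, -0.002], [0.083, 0.997, -0.0], [0.002, -0.001, -1.0]]
force: [0.3, 0.1, -1.7]
gripper_width: 0.0339
grasp_force: 49.9
```

Call:
drive_tool(series=[2, -0.6, -1.6, -0.12, 0, 0, -0.014, 2, -0.55, -1.65, -0.12, 0, 0, -0.014, 2, -0.5, -1.65, -0.12, 0, 0, -0.015, 2, -0.4, -1.7, -0.12, 0, 0, -0.014, 2, -0.35, -1.7, -0.12, 0, 0, -0.014, 2, -0.3, -1.75, -0.12, 0, 0, -0.014, 2, -0.2, -1.75, -0.12, 0, 0, -0.014, 2, -0.15, -1.75, -0.12, 0, 0, -0.015])

```text
time_s: 7.73
position: [0.6398, 0.0024, 0.1774]
orientation: [[-1.0, -0.031, -0.002], [-0.031, 1.0, -0.0], [0.002, -0.0, -1.0]]
force: [0.6, 0.2, -0.8]
gripper_width: 0.0338
grasp_force: 49.9
```

Call:
drive_tool(series=[2, 0, -1.8, -0.12, 0, 0, -0.014, 2, 0, -1.8, -0.12, 0, 0, -0.014, 2, 0.1, -1.8, -0.12, 0, 0, -0.014, 2, 0.15, -1.75, -0.12, 0, 0, -0.014, 2, 0.25, -1.75, -0.12, 0, 0, -0.015, 2, 0.3, -1.4, -0.12, 0, 0, -0.014, 2, 0.2, -0.9, -0.1, 0, 0, -0.014, 2, 0, 0, 0, 0, 0, 0])

```text
time_s: 8.4
position: [0.6372, -0.1116, 0.1856]
orientation: [[-0.992, -0.127, -0.002], [-0.127, 0.992, -0.001], [0.002, -0.001, -1.0]]
force: [-0.3, -1.0, -0.4]
gripper_width: 0.0337
grasp_force: 49.9
```

```bash
python3 look.py 6 .03 .3
```

```text
65 px 208.0 8.0 z [0.03   0.0307 0.0317] rect [ 498.6 -168.1] [8.4 7.4] 53.4
68 px 155.0 8.0 z [0.0301 0.0309 0.0321] rect [ 503.8 -211.7] [8.3 8. ] 64.3
70 px 181.0 8.0 z [0.0301 0.0307 0.0318] rect [ 500.9 -189.3] [7.7 8.3] 7.7
64 px 234.0 8.0 z [0.0301 0.0307 0.0318] rect [ 495.9 -146.1] [7.7 7.4] 7.7
61 px 261.0 8.0 z [0.0301 0.0306 0.0322] rect [ 493.1 -124.1] [7.7 7.9] 37.4
68 px 129.0 9.0 z [0.0301 0.0308 0.0318] rect [ 506.4 -233.3] [8.  8.2] 9.1
75 px 103.0 10.0 z [0.0301 0.0306 0.0316] rect [ 509.  -255.3] [8.  8.8] 2.5
63 px 78.0 11.0 z [0.0301 0.0307 0.0318] rect [ 511.6 -276.5] [9.  7.7] 79.7
68 px 53.0 12.0 z [0.0301 0.0307 0.0318] rect [ 514.3 -298.9] [8.3 7.6] 82.4
68 px 29.0 13.0 z [0.0301 0.0307 0.0321] rect [ 517.3 -320.2] [8.2 8.6] 10.0
648 px 250.0 74.0 z [0.038  0.0393 0.0405] rect [ 546.4 -126.7] [11.4 38.4] 7.2
144 px 114.0 75.0 z [0.0651 0.0663 0.0674] rect [ 560.2 -229.8] [9.4 9.8] 41.5
144 px 132.0 74.0 z [0.0651 0.0664 0.0675] rect [ 558.5 -215.6] [9.6 9.3] 5.2
141 px 150.0 74.0 z [0.0649 0.0664 0.0676] rect [ 557.  -202.1] [9.5 9.4] 52.6
541 px 250.0 150.0 z [0.0382 0.0394 0.0407] rect [ 609.7 -118.5] [12.  38.2] 6.6
123 px 156.0 155.0 z [0.0651 0.0664 0.0675] rect [ 618.5 -194.7] [ 9.1 10.7] 4.1
105 px 122.0 155.0 z [0.0649 0.0663 0.0673] rect [ 622.7 -222.6] [ 8.  10.9] 4.3
107 px 139.0 155.0 z [0.0652 0.0664 0.0675] rect [ 621.  -208.4] [ 7.9 10.2] 6.7
9462 px 255.0 294.0 z [0.2159 0.2211 0.2221] rect [ 637.3 -110.5] [48.3 41.7] 7.6
t 8.45 [ 0.6374 -0.1099  0.1858] yaw -172.68 tilt [-0.0016  0.0002] [-0.32 -0.7  -1.3 ] 0.033692566272353355 49.86411988735199 q7 1.3656301847026824
```

View pics/w6.png

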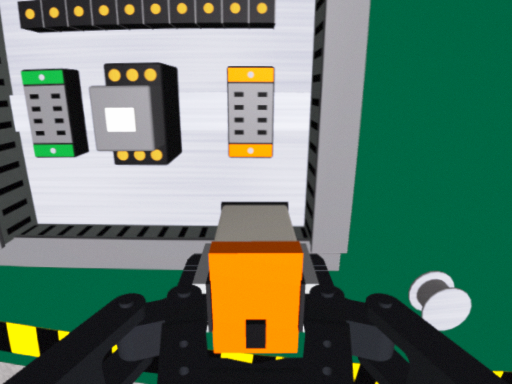

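Wrist view: the orange socket's ends are at (250,74) and (250,150), the contactor at (135,112), the green socket at (53,112). The held relay is square to the gripper. I remeasure now that the arm has settled.

```bash
sed -i 's/tagmin=60/tagmin=300/' look.py; for i in 7 8 9; do python3 look.py $i .03 .3;done; python3 plan.py 0.5785 -0.1225 0.185 187.3 16 2
```

```text
682 px 247.0 74.0 z [0.0379 0.0394 0.0406] rect [ 546.5 -126.7] [12.1 38.6] 7.2
570 px 248.0 149.0 z [0.0383 0.0395 0.0405] rect [ 610.3 -118.9] [12.1 37.5] 7.6
9463 px 255.0 294.0 z [0.216  0.2213 0.2223] rect [ 637.7 -108.9] [48.7 41.3] 7.6
t 8.5 [ 0.6375 -0.1088  0.186 ] yaw -172.62 tilt [-0.0014  0.0007] [-0.7   0.06 -1.53] 0.03395538780657108 49.863689839839935 q7 1.3650574336065593
658 px 247.0 73.0 z [0.038  0.0393 0.0406] rect [ 546.6 -126.9] [12.1 37.8] 6.8
551 px 246.0 149.0 z [0.0382 0.0394 0.0407] rect [ 609.9 -119.1] [11.8 38.5] 6.4
9461 px 255.0 294.0 z [0.2162 0.2215 0.2225] rect [ 637.5 -107.6] [48.5 41.6] 8.4
t 8.55 [ 0.6376 -0.1083  0.1863] yaw -172.58 tilt [-0.001   0.0008] [ 0.02 -0.06 -1.09] 0.033889043092160016 49.864694997668266 q7 1.3650090122941088
657 px 246.0 73.0 z [0.038  0.0394 0.0406] rect [ 546.6 -126.9] [11.4 38.6] 7.4
579 px 246.0 148.0 z [0.0381 0.0395 0.0407] rect [ 610.1 -119.6] [12.1 38.6] 7.1
9460 px 255.0 294.0 z [0.2165 0.2218 0.2228] rect [ 637.9 -107.2] [48.4 41.5] 7.6
t 8.6 [ 0.6377 -0.1081  0.1865] yaw -172.56 tilt [-0.0008  0.0007] [ 0.27  0.46 -0.83] 0.03393498421156662 49.865600913763046 q7 1.3652040624622235
max [2.0e+00 4.3e-01 6.0e-02 2.0e-02 1.0e-03 1.0e-03 1.0e-03] end [ 0.5785 -0.1226  0.185 ]
[2,0.05,-0.01,0,0.001,-0.001,0, 2,0.42,-0.06,0.01,0,0,0, 2,0.43,-0.06,0.01,0,0,0, 2,0.43,-0.05,0.01,0,0,0.001, 2,0.43,-0.06,0.01,0,0,0, 2,0.42,-0.05,0.01,0,0,0, 2,0.43,-0.05,0.02,0,0,0, 2,0.42,-0.05,0.01,0,0,0]
[2,0.43,-0.04,0.01,0,0,0, 2,0.43,-0.05,0.01,0,0,0.001, 2,0.42,-0.04,0.01,0,0,0, 2,0.43,-0.04,0.01,0,0,0, 2,0.42,-0.03,0.01,0,0,0, 2,0.43,-0.04,0.01,0,0,0, 2,0.42,-0.03,0.01,0,0,0, 2,0.05,-0.01,0,0,0,0]
```

Call:
drive_tool(series=[2, 0.3, 0, 0, 0, 0, 0.002, 2, 0.9, -0.1, 0, 0, 0, 0, 2, 1.2, -0.1, 0, 0, 0, 0, 2, 1.3, -0.2, 0, 0, 0, 0, 2, 1.2, -0.1, 0, 0, 0, 0, 2, 0.8, -0.1, 0, 0, 0, 0, 2, 0.4, 0, 0, 0, 0, 0, 2, 0, 0, 0, 0, 0, 0])

```text
time_s: 9.27
position: [0.5776, -0.1228, 0.1873]
orientation: [[-0.992, -0.127, -0.0], [-0.127, 0.992, -0.0], [0.0, -0.0, -1.0]]
force: [1.3, 0.1, -0.5]
gripper_width: 0.034
grasp_force: 49.9
```

Call:
drive_tool(series=[2, 0, 0, 0, 0, 0, 0, 2, 0, 0, 0, 0, 0, 0, 2, 0, 0, 0, 0, 0, 0, 2, 0, 0, 0, 0, 0, 0, 2, 0, 0, 0, 0, 0, 0, 2, 0, 0, 0, 0, 0, 0, 2, 0, 0, 0, 0, 0, 0, 2, 0, 0, 0, 0, 0, 0])

```text
time_s: 9.93
position: [0.5781, -0.1229, 0.1871]
orientation: [[-0.992, -0.127, -0.0], [-0.127, 0.992, 0.0], [0.0, 0.0, -1.0]]
force: [0.0, 0.3, -0.1]
gripper_width: 0.0341
grasp_force: 49.9
```

```bash
cat > top.py <<'E'
from h import *
im,d,K,D,T=cap("wrist");W=cloud(d,K,D,T);z=arm.get_state()["position"][2]
H,S,V=cv2.split(cv2.cvtColor(im,cv2.COLOR_RGB2HSV))
m=(H>=6)&(H<=28)&(S>120)&(V>90)&(W[...,2]>z+.03)&(W[...,2]<z+.045); P=W[m]; t=np.percentile(P[:,2],60)
P=P[abs(P[:,2]-t)<.0025]
A=np.c_[P[:,:2]-P[:,:2].mean(0),np.ones(len(P))];c=np.linalg.lstsq(A,P[:,2],rcond=None)[0]
print("cap",cv2.minAreaRect((P[:,:2]*1000).astype(np.float32)),"z",t,"slope",c[:2].round(3))
E
python3 top.py; python3 look.py 10 .03 .06;  python3 plan.py 0.5787 -0.1227 0.077 187.2 8 2
```

```text
cap ((578.513916015625, -121.74549865722656), (49.244972229003906, 35.494468688964844), 7.605216026306152) z 0.22276398936954128 slope [ 0.006 -0.009]
590 px 254.0 145.0 z [0.0379 0.0393 0.0407] rect [ 546.7 -127. ] [12.8 37.5] 7.4
t 10.0333 [ 0.5781 -0.1229  0.1871] yaw -172.71 tilt [-0.      0.0001] [ 0.2   0.82 -1.64] 0.033938444591098446 49.86923083662987 q7 1.315574816155294
max [2.00e+00 1.00e-02 1.00e-02 1.38e+00 0.00e+00 0.00e+00 1.00e-03] end [ 0.5787 -0.1227  0.077 ]
[2,-0.01,0,1.38,0,0,0, 2,-0.01,0,1.37,0,0,0, 2,0,0,1.38,0,0,0.001, 2,-0.01,0.01,1.38,0,0,0, 2,-0.01,0,1.37,0,0,0, 2,-0.01,0,1.38,0,0,0, 2,-0.01,0,1.37,0,0,0, 2,-0.01,0,1.38,0,0,0.001]
```

Call:
drive_tool(series=[2, 0, 0, 0.4, 0, 0, 0, 2, -0.05, 0, 1, 0, 0, 0, 2, 0, 0, 1.4, 0, 0, 0, 2, 0, 0, 1.4, 0, 0, 0, 2, 0, 0, 1.4, 0, 0, 0, 2, 0, 0, 1.2, 0, 0, 0, 2, 0, 0, 0.8, 0, 0, 0, 2, 0, 0, 0.4, 0, 0, 0])

```text
time_s: 10.7
position: [0.5782, -0.1228, 0.1057]
orientation: [[-0.992, -0.127, -0.001], [-0.127, 0.992, 0.0], [0.001, 0.001, -1.0]]
force: [-0.1, 0.0, -0.6]
gripper_width: 0.0336
grasp_force: 49.9
```

```bash
python3 top.py; python3 look.py 11 .03 .06
```

```text
cap ((578.4794311523438, -121.61488342285156), (48.43678665161133, 35.56642532348633), 7.639338970184326) z 0.1413903578953359 slope [ 0.005 -0.007]
1016 px 253.0 165.0 z [0.0382 0.0394 0.0406] rect [ 546.6 -127.2] [11.8 39. ] 8.1
t 10.8 [ 0.5784 -0.1227  0.1066] yaw -172.71 tilt [-0.0007  0.0003] [ 0.25  0.56 -0.57] 0.033958526412214474 49.86657589673996 q7 1.2382215775874432
```

Call:
drive_tool(series=[2, 0, 0, 0.3, 0, 0, 0, 2, 0, -0.1, 0.6, 0, 0, 0, 2, 0, 0, 0.6, 0, 0, 0, 2, 0, 0, 0.6, 0, 0, 0, 2, 0, 0, 0.5, 0, 0, 0, 2, 0, 0, 0.3, 0, 0, 0, 2, 0, 0, 0, 0, 0, 0, 2, 0, 0, 0, 0, 0, 0])

```text
time_s: 11.47
position: [0.5787, -0.1237, 0.0781]
orientation: [[-0.992, -0.127, -0.0], [-0.127, 0.992, 0.0], [0.0, 0.0, -1.0]]
force: [-0.0, -0.9, -0.5]
gripper_width: 0.0337
grasp_force: 49.9
```

Call:
drive_tool(series=[2, 0, 0, 0, 0, 0, 0, 2, 0, 0, 0, 0, 0, 0, 2, 0, 0, 0, 0, 0, 0, 2, 0, 0, 0, 0, 0, 0, 2, 0, 0, 0, 0, 0, 0, 2, 0, 0, 0, 0, 0, 0, 2, 0, 0, 0, 0, 0, 0, 2, 0, 0, 0, 0, 0, 0])

```text
time_s: 12.13
position: [0.5787, -0.1238, 0.0781]
orientation: [[-0.992, -0.127, 0.0], [-0.127, 0.992, 0.0], [-0.0, 0.0, -1.0]]
force: [0.4, 0.3, -1.4]
gripper_width: 0.0337
grasp_force: 49.9
```

```bash
python3 top.py; python3 look.py 12 .03 .06; python3 - <<'E'
from h import *
im,d,K,D,T=cap("side");W=cloud(d,K,D,T)
cv2.imwrite("pics/side2.png",np.hstack([cv2.resize(im[60:180,180:330],(750,600),interpolation=2)])[...,::-1])
H,S,V=cv2.split(cv2.cvtColor(im,cv2.COLOR_RGB2HSV))
m=(S>150)&(H>=6)&(H<=20)&(V>90)&(abs(W[...,1]+.12)<.04)&(abs(W[...,0]-.58)<.05)
print("side orange z hist",np.histogram(W[m][:,2],np.arange(.03,.13,.01)))
E
```

```text
cap ((578.8842163085938, -122.67230224609375), (48.3177604675293, 35.48122787475586), 7.57362699508667) z 0.1137703077469856 slope [ 0.005 -0.008]
1318 px 255.0 175.0 z [0.0382 0.0394 0.0405] rect [ 546.7 -126.8] [12.3 38.8] 5.9
t 12.2333 [ 0.5787 -0.1238  0.0781] yaw -172.71 tilt [-0.      0.0001] [ 0.25 -0.97 -1.47] 0.034204116326691895 49.86691363155842 q7 1.2122359560094682
side orange z hist (array([ 0,  8,  0,  0,  0,  0,  0,  0, 53]), array([0.03, 0.04, 0.05, 0.06, 0.07, 0.08, 0.09, 0.1 , 0.11, 0.12]))
```

View pics/side2.png

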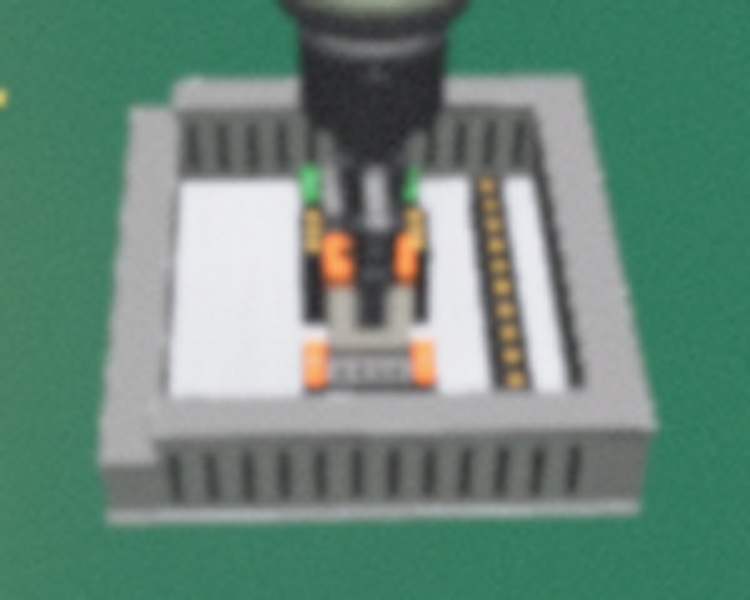

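View pics/w12.png

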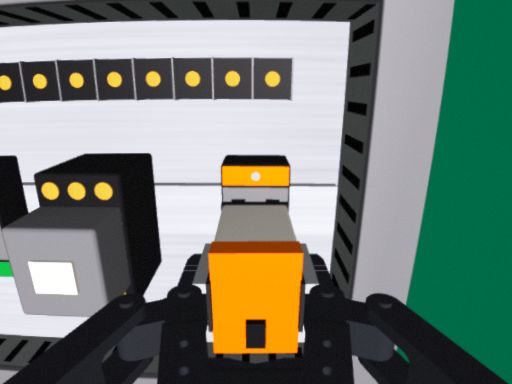

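The side view shows the relay between the two orange ends of its socket, with (370,350) at the middle of the gap. The wrist view has the near end at (255,175), in line with the cap at (255,295). The relay is about 1 mm off centre, with its blades about 11 mm above the socket and the arm at rest.

```bash
python3 -c "
from rig import arm
print(arm.sign_off())"
```

```text
the job is handed in; nothing more can be done
None
```

The job is handed in with the orange relay held level about 11 mm above the orange-marked socket, about 1 mm off centre and lined up with the socket's long side; the arm is motionless, and no verdict came back.

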